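# Angle a batten past a post into its bay

### The arm

A 7-joint arm with a two-finger parallel gripper is mounted at the origin on the work surface. World frame = base frame: x ahead of the robot, y to its left, z up, the work surface at z = 0. Lengths are in m, angles in rad, forces in N, time in s.
With the tool pointing down it reaches from about 0.425 to 0.925 m from the base axis. Payload 6.8 kg.
Tool frame: the origin (TCP) lies midway between the tips of the shut fingers; the grasp point (between the pads) lies 19 mm behind it; y points along the fingers, z is the direction in which the jaws open and shut, and the axes are right-handed (so a half turn about y gives the same grasp; the last joint's range is limited). The gripper opens to 85 mm and grips with 20 to 120 N. Pads are 22 mm wide; open, the fingers measure 114 mm over their backs; the gripper's body (76 mm by 85 mm) begins 54 mm behind the grasp point. The pads swing forward as they close: fully open they stand 13 mm farther back than shut.
Start: joints at [1.072, 0.477, 0.022, 1.555, -0.011, 1.109, -0.083], TCP at [0.257, -0.624, 0.231] pointing down, gripper open.
Joint ranges: [-2.96, 2.96], [-0.34, 2.1], [-1.41, 1.46], [0.24, 2.44], [-1.37, 4.51], [0.17, 1.92], [-2.96, 2.96]. Speed limits (rad/s): [2.39, 2.39, 3.14, 3.14, 3.14, 3.14, 3.14].

### API

Orientations are given as a unit quaternion [w, x, y, z].
In Python, from station import bot gives the robot as it stands. The module is installed in compiled form; this text tells all that it offers.
- The arm moves only by the shell command python3 -m crank 'ROWS' [FORCE]. ROWS is JSON, a list of rows, each an object with "linear": the shift along the tool's x, y, z in m, a list of three; "dr": the turn, a rotation vector about the tool's x, y, z in degrees, a list of three; "hand": the gripper command: -1 is shut, 1 is fully open, values between are in proportion. A call has 1 to 10 rows; each row is the pose to reach, as a shift and turn from the pose commanded when the call began, along the tool's axes at that moment; what a row does not reach only later rows make up. A row lasts 1/12 s, in which the tool goes at most 41.7 mm and 7.16 degrees, less where a joint would pass 70% of its speed; a pose out of reach is approached as far as the arm can. A call with a gripper value outside its range is refused whole. The fingers move at their own pace and stop on an object; FORCE is the grip in N (left out, the last holds). Time passes only in rows, so rows that repeat a pose let the fingers close. It gives the time, the measured TCP pose, the force and the opening at its end, in the units of the state.
- bot.get_obs(): the state, without advancing time (a new reading comes with each control period).
- bot.read_camera(name): name is "scene" or "top" or "wrist"; returns the picture (420x560x3 uint8, blue, green, red); there is no depth.
- bot.camera_params(name): a dict with "K" (3x3 intrinsics, pixels), "R" (3x3) and "t" (3): a world point X has camera coordinates R X + t; the wrist camera has in their place "hand_eye" (4x4, takes a point from camera to tool coordinates, whose origin is the TCP and whose axes are the tool frame's). Camera axes: x right, y down, z forward; pixel columns grow to the right and rows downward; lengths in m; the calibration is good to about 2 mm. A picture is of the moment at which its call begins: read the wrist's pose just before it. camera_params takes no time and is no camera call.
- bot.hand_in(): hands the job in, once; it reports no verdict.
Trained networks look in the newest picture that a camera, given by its name, has taken for a name from the list of things; names that differ only in an ending like _2 or _b are one class to them, and where a whole thing is asked for, a point or a joint stands for the part that bears it (a point fixed in the world has none). Each returns a list of dicts, best first, with "score" (0 to 1); they miss things now and then, are a little off and sometimes report something else, mostly with a low value. They report only what shows in the picture. A call takes as long as a camera call. They do not tell look-alikes from the thing itself.
- bot.search_frame(camera, target): "extent" ([left, top, right, bottom] in pixels, round what is visible of it).
- bot.cut_out(camera, target): "pixels" (420x560 bool, what is visible of it) and "extent" ([left, top, right, bottom] in pixels, round what is visible of it).
- bot.place_of(camera, target): "xy" ([column, row] in pixels: a listed point, or the origin of a listed thing).
The state is a dict: "t": time; "q": joint angles; "joint_vel": joint speeds; "joint_torque": joint torques, N m; "eef_pos": TCP position; "tool_rot": TCP orientation; "contact_force": force on the tool from outside, world axes, zero at the start; "torque": the same for the moment, N m; "gripper_width": opening from 0.0 (shut) to 1.0 (fully open).
Only numpy, scipy, OpenCV 4.12 (cv2) and the standard library are available. Lean on these libraries where they do the work, as an engineer would, in place of code of your own. Each camera call takes 0.05 s, during which the arm holds its last target. There are 200 camera calls.

### The job

Stow the loose timber batten in the plywood bay on the bench, only by pushing it along the bench top with the fingertips: it must stay flat on the bench and never be lifted. The post in the mouth leaves too narrow a gap to go straight in, so push the end nearer the post in behind the post first, then push the other end round until the whole batten lies flat along the bay's back fence. Leave the mug, hammer, slates and can where they are.

Things in the scene. Friction and masses are not known exactly. Their poses are not given: they have to be found in the camera images.
- batten: Loose sawn softwood batten lying flat on the bench, 280 long, 38 wide, 25 high (mm), about 0.15 kg. Origin at the centre of its underside; its long axis is its own y, its 38 mm width its own x, z up. At the start it lies on the robot's side of the bay's mouth, with its own x pointing roughly into the bay and its long axis roughly along the mouth (within about 0.2 rad).
- end_a (a point): Centre of the batten's end face at its own +y end (140 mm from its origin, 12.5 mm above its underside).
- end_b (a point): Centre of the batten's end face at its own -y end (140 mm from its origin, 12.5 mm above its underside).
- bay: Fixed plywood bay standing on the bench: a U of three walls 18 mm thick and 35 mm high, with no floor of its own (the batten slides on the bench top). Origin at bench level in the middle of its open mouth; its +x points into the bay (away from the robot), its y runs along the mouth. Inside it is 330 mm wide (cheeks' inner faces at y = -165 and +165) and 90 mm deep (cheeks run from x = 0 to x = 90; the back fence's inner face is at x = 90).
- post: Fixed upright round steel post, 36 mm in diameter and 70 mm tall with a black cap, standing in the bay's mouth line (bay x = 0) near one cheek: its axis is 105 to 115 mm from the middle of the mouth, on the bay's +y or -y side depending on the start. Some 250 to 260 mm of mouth stay clear between it and the far cheek. The matching spot on the other side has only a flat empty socket, dark, flush with the bench, no obstacle. Origin on the axis at bench level.
- mug: White mug, 80 mm across, 90 mm tall, standing beside the work; not to be moved. Origin at the centre of its underside.
- hammer: Hammer lying on the bench beside the work; not to be moved. Origin under its middle.
- slates: Stack of four dark slates, each 110 x 150 x 6 mm, beside the bay; not to be moved. Origin at the centre of its underside.
- can: Can, 66 mm across, 120 mm tall, standing beside the bay; not to be moved. Origin at the centre of its underside.
There are look-alikes about, which are no part of the job. Several things look just like the post: the one meant starts farthest to the robot's left.

How it is judged:
By the outcome, as a careful person would: the job done as asked, in the order asked, and still so for the second after the job is handed in, with the robot touching nothing.
It also fails if it takes over 72 s, if anything falls off the work surface, if the arm or the gripper's body presses on something with over 40 N, if the wrist force passes 120 N, or if a joint passes its speed limit or range.

## Working session

There is one attempt and no reset: what is moved stays moved. The work goes in short steps, Python scripts to look and compute and a shell command to move; the robot and the scene stay as the last step left them, time stands still between calls to the robot, and variables do not carry over. Pictures are saved under pics/ and viewed, about 8 in all and at most 12, crops included, and the job is handed in when it is done.

```bash
mkdir -p pics; cat > h.py <<'E'
from station import bot
import numpy as np, cv2
from scipy.spatial.transform import Rotation as Ro
def cam(n):
    p=bot.camera_params(n); return np.array(p["K"]),np.array(p["R"]),np.array(p["t"])
def px2w(n,uv,z=0.):
    K,R,t=cam(n); d=R.T@np.linalg.solve(K,[uv[0],uv[1],1.]); c=-R.T@t
    return c+d*(z-c[2])/d[2]
def w2px(n,X):
    K,R,t=cam(n); v=K@(R@np.array(X)+t); return v[:2]/v[2]
def pose():
    o=bot.get_obs(); q=o["tool_rot"]; return np.array(o["eef_pos"]),Ro.from_quat([q[1],q[2],q[3],q[0]]),o
E
python3 - <<'E'
from h import *
p,R,o=pose(); print(p,np.round(R.as_matrix(),3),o["t"],o["gripper_width"])
ims=[]
for n in("top","scene"):
    im=bot.read_camera(n); cv2.imwrite(f"pics/{n}0.png",im)
    for t in["batten","bay","post","mug","hammer","slates","can","end_a","end_b"]:
        for d in bot.place_of(n,t)[:4]:
            if d["score"]>.3: print(n,t,np.round(d["xy"]),round(d["score"],2),np.round(px2w(n,d["xy"],.0125 if "end" in t else 0),3))
E
```

```text
[ 0.25687808 -0.62355854  0.23030393] [[-0.925 -0.001  0.381]
 [-0.381  0.002 -0.925]
 [ 0.    -1.    -0.002]] 0.0 1.0052129913250771
top batten [288. 212.] 0.82 [ 0.48  -0.024  0.   ]
top post [368. 200.] 0.75 [ 0.516 -0.258  0.   ]
top post [372. 164.] 0.64 [ 0.621 -0.271  0.   ]
top post [319. 179.] 0.53 [ 0.578 -0.113  0.   ]
top mug [114. 251.] 0.82 [0.368 0.479 0.   ]
top mug [149. 170.] 0.43 [0.606 0.385 0.   ]
top hammer [436. 232.] 0.63 [ 0.422 -0.453  0.   ]
top slates [148. 170.] 0.64 [0.606 0.387 0.   ]
top can [408. 152.] 0.58 [ 0.658 -0.377  0.   ]
top end_a [242. 199.] 0.61 [0.516 0.111 0.012]
top end_b [242. 199.] 0.61 [0.516 0.111 0.012]
scene batten [271. 229.] 0.63 [ 0.483 -0.019  0.   ]
scene bay [310. 198.] 0.63 [0.511 0.131 0.   ]
scene post [222. 302.] 0.89 [ 0.508 -0.26   0.   ]
scene post [281. 271.] 0.82 [ 0.575 -0.118  0.   ]
scene mug [325. 120.] 0.9 [0.373 0.475 0.   ]
scene hammer [127. 353.] 0.73 [ 0.414 -0.46   0.   ]
scene slates [380. 159.] 0.85 [0.612 0.381 0.   ]
scene can [250. 384.] 0.64 [ 0.669 -0.38   0.   ]
scene end_a [308. 195.] 0.78 [0.51  0.126 0.013]
scene end_a [229. 262.] 0.77 [ 0.46  -0.169  0.012]
scene end_b [308. 195.] 0.78 [0.51  0.126 0.013]
scene end_b [229. 262.] 0.77 [ 0.46  -0.169  0.012]
```

View pics/top0.png

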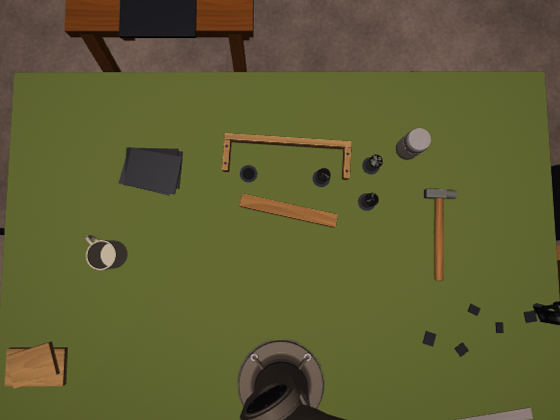

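View pics/scene0.png

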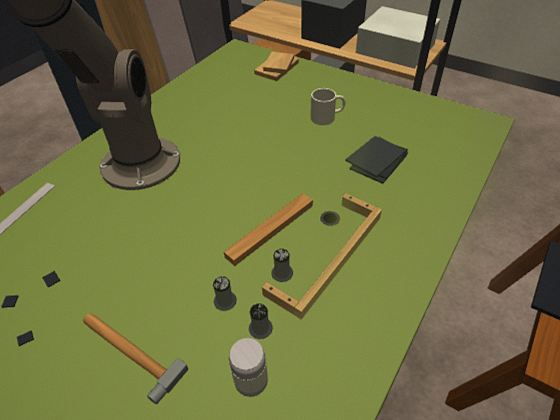

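Three post-like things show in top: (318,177) in the mouth, (368,200) and (372,164) to the right of it. The one farthest to the robot's left is (318,177), in the mouth and on the −y side. The disc at (248,173) is the flat socket. So end_b (−y) goes in first. Next I'll fit the bay and batten, and check that choice in a close crop.

```bash
cat >> h.py <<'E'
# bay frame: filled after fit
def wood(im):
    h=cv2.cvtColor(im,cv2.COLOR_BGR2HSV)
    return cv2.inRange(h,(5,90,70),(22,255,255))
def batten(n="top",near=None):
    """centre xy, direction a (unit, +y end), from colour mask top face z=.025"""
    im=bot.read_camera(n); m=wood(im); nl,l,s,c=cv2.connectedComponentsWithStats(m)
    out=[]
    for i in range(1,nl):
        if s[i,4]<150: continue
        ys,xs=np.where(l==i); P=np.array([px2w(n,(x,y),.025)[:2] for x,y in zip(xs,ys)])
        r=cv2.minAreaRect((P*1000).astype(np.float32)); out.append((s[i,4],r,cv2.boxPoints(r)))
    return im,m,out
E
python3 - <<'E'
from h import *
im,m,out=batten()
for a,r,b in out:
    if abs(r[0][1])<300 and 300<r[0][0]<800: print(a,np.round(r[0]),np.round(r[1]),round(r[2],1),np.round(b).tolist())
for t in("batten","bay"):
    for d in bot.cut_out("top",t)[:2]:
        print(t,d["score"],d["extent"],d["pixels"].sum())
c=cv2.resize(im[120:240,205:395],None,fx=4,fy=4,interpolation=cv2.INTER_CUBIC)
cv2.imwrite("pics/crop1.png",np.clip(c.astype(float)*1.6,0,255).astype(np.uint8))
E
```

```text
Traceback (most recent call last):
  File "h.py", line 23, in batten
    ys,xs=np.where(l==i); P=np.array([px2w(n,(x,y),.025)[:2] for x,y in zip(xs,ys)])
                                      ~~~~^^^^^^^^^^^^^^
  File "h.py", line 7, in px2w
    K,R,t=cam(n); d=R.T@np.linalg.solve(K,[uv[0],uv[1],1.]); c=-R.T@t
          ~~~^^^
  File "h.py", line 5, in cam
    p=bot.camera_params(n); return np.array(p["K"]),np.array(p["R"]),np.array(p["t"])
ValueError: time passes only in moves, steps and waits
```

```bash
sed -i 's/^def cam(n):/import functools\n@functools.lru_cache(None)\ndef cam(n):/' h.py
python3 - <<'E'
from h import *
im,m,out=batten()
for a,r,b in out:
    if abs(r[0][1])<300 and 300<r[0][0]<800: print(a,np.round(r[0]),np.round(r[1]),round(r[2],1),np.round(b).tolist())
for t in("batten","bay"):
    for d in bot.cut_out("top",t)[:2]:
        print(t,d["score"],d["extent"],d["pixels"].sum())
c=cv2.resize(im[120:240,205:395],None,fx=4,fy=4,interpolation=cv2.INTER_CUBIC)
cv2.imwrite("pics/crop1.png",np.clip(c.astype(float)*1.6,0,255).astype(np.uint8))
E
```

```text
1248 [643. -18.] [369. 110.] 86.1 [[575.0, -199.0], [685.0, -206.0], [710.0, 162.0], [600.0, 170.0]]
1355 [484. -23.] [280.  40.] 77.4 [[434.0, -155.0], [473.0, -164.0], [534.0, 110.0], [495.0, 118.0]]
batten 0.72 [240.6, 194.0, 339.6, 223.4] 1384
bay 0.87 [221.2, 134.3, 350.8, 177.4] 1592
```

View pics/crop1.png

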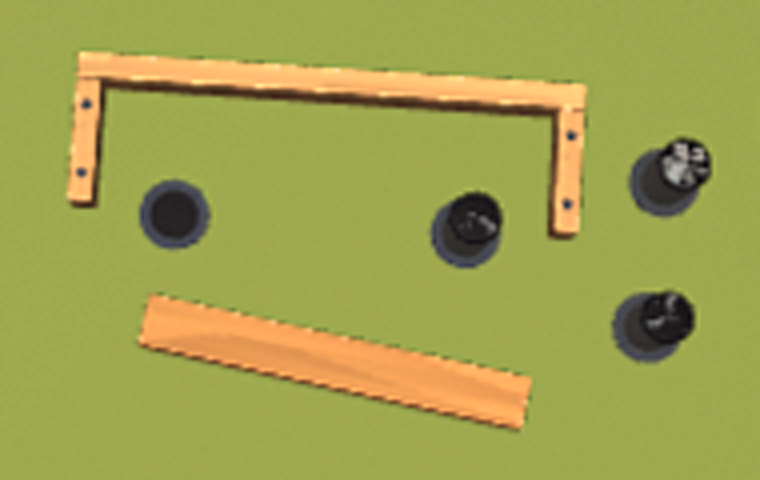

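The crop shows the chosen post at (467,235), inside the right cheek. The two decoys are outside the bay at (665,180) and (650,325). The batten is 280 x 40 at (0.484, −0.023), yaw −12.6°. The bay is about 366 x 108, as specified.

Plan:
1. Push end_b along the axis, about 95 mm to the left.
2. Push the b end in past the post, to about 28° relative to the bay.
3. Push on end_a to drive it in behind the post.
4. Swing end_a in.

```bash
cat >> h.py <<'E'
YAW=np.arctan2(-25,368); O=np.array([.587,-.014])
def Rz(a): return np.array([[np.cos(a),-np.sin(a)],[np.sin(a),np.cos(a)]])
def b2w(p): return O+Rz(YAW)@np.array(p)
def w2b(p): return Rz(YAW).T@(np.array(p)-O)
def go(x,y,z):
    p,R,o=pose(); print("linear",np.round(R.inv().apply(np.array([x,y,z])-p),3),"from",np.round(p,3),"zang",np.round(np.degrees(np.arctan2(*R.as_matrix()[[1,0],2])),1),"t",round(o["t"],2))
def where():
    """batten fit by colour in top: world centre, yaw, bay-frame centre, ends"""
    im=bot.read_camera("top"); d=bot.cut_out("top","batten")
    for e in d[:1]:
        ys,xs=np.where(e["pixels"]); P=np.array([px2w("top",(x,y),.025)[:2] for x,y in zip(xs,ys)])*1000
        r=cv2.minAreaRect(P.astype(np.float32)); v=np.linalg.svd(P-P.mean(0),full_matrices=False)[2][0]
        v=v*np.sign(v[1]); c=np.array(r[0])/1000; yaw=np.degrees(np.arctan2(-v[0],v[1]))
        print("score",round(e["score"],2),"c",np.round(c,3),"size",np.round(r[1]),"yaw",round(yaw,1),"bay c",np.round(w2b(c),3),"th",round(yaw-np.degrees(YAW),1),
          "a",np.round(c+.14*v,3),"b",np.round(c-.14*v,3),"| bay a",np.round(w2b(c+.14*v),3),"b",np.round(w2b(c-.14*v),3))
    return im
E
python3 - <<'E'
from h import *
# refine bay at z=.035, post base
im=bot.read_camera("top"); d=bot.cut_out("top","bay")[0]
ys,xs=np.where(wood(im)); k=(xs>215)&(xs<356)&(ys>128)&(ys<182)
k&=~((xs>238)&(xs<342)&(ys>160))
P=np.array([px2w("top",(x,y),.035)[:2]*1000 for x,y in zip(xs[k],ys[k])],np.float32)
r=cv2.minAreaRect(P); print(r,np.round(cv2.boxPoints(r)).tolist()); print("post bay",w2b([.5765,-.1155]), "cam",-cam("top")[1].T@cam("top")[2])
where(); go(.455,-.191,.23)
E
```

```text
((640.6780395507812, -17.937118530273438), (366.26043701171875, 109.33170318603516), 86.09711456298828) [[574.0, -197.0], [683.0, -204.0], [708.0, 161.0], [599.0, 168.0]]
post bay [-0.00359633 -0.10197826] cam [0.38354997 0.00652252 1.22235278]
score 0.85 c [ 0.484 -0.023] size [280.  40.] yaw -12.4 bay c [-0.102 -0.016] th -8.5 a [0.514 0.113] b [ 0.454 -0.16 ] | bay a [-0.081  0.122] b [-0.123 -0.155]
linear [-0.348  0.001 -0.325] from [ 0.257 -0.624  0.231] zang -67.6 t 1.4
```

```bash
python3 -m crank '[{"linear":[-0.35,0,-0.325],"dr":[0,-55,0],"hand":-1},{"linear":[-0.35,0,-0.325],"dr":[0,-55,0],"hand":-1},{"linear":[-0.35,0,-0.325],"dr":[0,-55,0],"hand":-1},{"linear":[-0.35,0,-0.325],"dr":[0,-55,0],"hand":-1},{"linear":[-0.35,0,-0.325],"dr":[0,-55,0],"hand":-1},{"linear":[-0.35,0,-0.325],"dr":[0,-55,0],"hand":-1},{"linear":[-0.35,0,-0.325],"dr":[0,-55,0],"hand":-1},{"linear":[-0.35,0,-0.325],"dr":[0,-55,0],"hand":-1},{"linear":[-0.35,0,-0.325],"dr":[0,-55,0],"hand":-1},{"linear":[-0.35,0,-0.325],"dr":[0,-55,0],"hand":-1}]'; python3 -c "
from h import *
go(.455,-.191,.010)"
```

```text
t: 2.23
eef_pos: [0.4319, -0.244, 0.2317]
tool_rot: [-0.442, 0.442, -0.552, 0.552]
contact_force: [0.6, -0.6, -1.0]
gripper_width: 0.004
linear [-0.057  0.222  0.011] from [ 0.432 -0.244  0.232] zang -12.6 t 2.23
```

```bash
python3 -m crank '[{"linear":[-0.055,0.04,0.011],"dr":[0,0,0],"hand":-1},{"linear":[-0.055,0.08,0.011],"dr":[0,0,0],"hand":-1},{"linear":[-0.055,0.12,0.011],"dr":[0,0,0],"hand":-1},{"linear":[-0.055,0.16,0.011],"dr":[0,0,0],"hand":-1},{"linear":[-0.055,0.2,0.011],"dr":[0,0,0],"hand":-1},{"linear":[-0.055,0.221,0.011],"dr":[0,0,0],"hand":-1},{"linear":[-0.055,0.221,0.011],"dr":[0,0,0],"hand":-1},{"linear":[-0.065,0.221,0.011],"dr":[0,0,0],"hand":-1},{"linear":[-0.075,0.221,0.011],"dr":[0,0,0],"hand":-1},{"linear":[-0.085,0.221,0.011],"dr":[0,0,0],"hand":-1}]'
python3 -m crank '[{"linear":[-0.01,0,0],"dr":[0,0,0],"hand":-1},{"linear":[-0.02,0,0],"dr":[0,0,0],"hand":-1},{"linear":[-0.03,0,0],"dr":[0,0,0],"hand":-1},{"linear":[-0.04,0,0],"dr":[0,0,0],"hand":-1},{"linear":[-0.05,0,0],"dr":[0,0,0],"hand":-1},{"linear":[-0.05,0,0],"dr":[0,0,0],"hand":-1}]'
python3 -c "
from h import *
where(); go(.455,-.191,.010)"
```

```text
t: 3.07
eef_pos: [0.463, -0.1645, 0.0127]
tool_rot: [-0.443, 0.441, -0.551, 0.553]
contact_force: [-0.1, -0.6, -0.0]
gripper_width: 0.002
t: 3.57
eef_pos: [0.4725, -0.1135, 0.0105]
tool_rot: [0.443, -0.442, 0.551, -0.551]
contact_force: [0.5, -1.6, 0.2]
gripper_width: 0.003
score 0.82 c [0.495 0.037] size [285.  44.] yaw -12.7 bay c [-0.095  0.045] th -8.8 a [0.526 0.174] b [ 0.464 -0.1  ] | bay a [-0.074  0.183] b [-0.117 -0.094]
linear [ 0.077  0.    -0.   ] from [ 0.472 -0.116  0.01 ] zang -12.5 t 3.67
```

```bash
python3 -m crank '[{"linear":[-0.01,0,0],"dr":[0,0,0],"hand":-1},{"linear":[-0.02,0,0],"dr":[0,0,0],"hand":-1},{"linear":[-0.03,0,0],"dr":[0,0,0],"hand":-1},{"linear":[-0.035,0,0],"dr":[0,0,0],"hand":-1},{"linear":[-0.035,0,0],"dr":[0,0,0],"hand":-1},{"linear":[-0.01,0,0],"dr":[0,0,0],"hand":-1},{"linear":[0.0,0,0],"dr":[0,0,0],"hand":-1},{"linear":[0.0,0,-0.04],"dr":[0,0,0],"hand":-1},{"linear":[0.0,0,-0.065],"dr":[0,0,0],"hand":-1}]'
python3 -c "
from h import *
where(); go(.455,-.191,.010)"
```

```text
t: 4.42
eef_pos: [0.406, -0.1032, 0.01]
tool_rot: [0.441, -0.442, 0.553, -0.552]
contact_force: [-1.3, 0.9, -0.2]
gripper_width: 0.001
score 0.66 c [0.5  0.07] size [282.  44.] yaw -11.6 bay c [-0.093  0.078] th -7.7 a [0.528 0.207] b [ 0.472 -0.067] | bay a [-0.074  0.217] b [-0.111 -0.061]
linear [ 0.075 -0.001  0.071] from [ 0.402 -0.102  0.01 ] zang -12.7 t 4.52
```

```bash
python3 -m crank '[{"linear":[-0.04,0,0.005],"dr":[0,0,0],"hand":-1},{"linear":[-0.06,0,0.012],"dr":[0,0,0],"hand":-1},{"linear":[-0.062,0,0.02],"dr":[0,0,0],"hand":-1},{"linear":[-0.064,0,0.03],"dr":[0,0,0],"hand":-1},{"linear":[-0.066,0,0.04],"dr":[0,0,0],"hand":-1},{"linear":[-0.068,0,0.05],"dr":[0,0,0],"hand":-1},{"linear":[-0.07,0,0.06],"dr":[0,0,0],"hand":-1},{"linear":[-0.073,0,0.07],"dr":[0,0,0],"hand":-1},{"linear":[-0.075,0,0.08],"dr":[0,0,0],"hand":-1},{"linear":[-0.075,0,0.08],"dr":[0,0,0],"hand":-1}]'
python3 -c "
from h import *
where(); go(.455,-.191,.010)"
```

```text
t: 5.35
eef_pos: [0.5056, -0.0465, 0.0106]
tool_rot: [-0.443, 0.441, -0.552, 0.553]
contact_force: [0.5, 0.3, 0.4]
gripper_width: -0.003
score 0.93 c [0.525 0.106] size [ 43. 215.] yaw 6.6 bay c [-0.07   0.115] th 10.5 a [0.509 0.245] b [ 0.541 -0.033] | bay a [-0.096  0.253] b [-0.045 -0.023]
linear [ 0.151  0.    -0.015] from [ 0.503 -0.046  0.01 ] zang -12.6 t 5.45
```

```bash
python3 -m crank '[{"linear":[-0.003,0,0.01],"dr":[0,0,0],"hand":-1},{"linear":[-0.005,0,0.02],"dr":[0,0,0],"hand":-1},{"linear":[-0.007,0,0.03],"dr":[0,0,0],"hand":-1},{"linear":[-0.01,0,0.04],"dr":[0,0,0],"hand":-1},{"linear":[-0.012,0,0.05],"dr":[0,0,0],"hand":-1},{"linear":[-0.012,0,0.05],"dr":[0,0,0],"hand":-1},{"linear":[-0.005,0,0.01],"dr":[0,0,0],"hand":-1},{"linear":[-0.005,0,-0.03],"dr":[0,0,0],"hand":-1},{"linear":[-0.005,-0.04,-0.07],"dr":[0,0,0],"hand":-1},{"linear":[-0.005,-0.08,-0.1],"dr":[0,0,0],"hand":-1}]'
python3 -c "
from h import *
where(); go(.455,-.191,.010)"
```

```text
t: 6.28
eef_pos: [0.4157, -0.0227, 0.0709]
tool_rot: [0.44, -0.444, 0.553, -0.55]
contact_force: [0.9, 0.4, 1.1]
gripper_width: 0.002
score 0.69 c [0.548 0.072] size [ 43. 281.] yaw 21.5 bay c [-0.045  0.084] th 25.4 a [0.496 0.203] b [ 0.599 -0.058] | bay a [-0.105  0.21 ] b [ 0.015 -0.043]
linear [0.156 0.066 0.072] from [ 0.418 -0.022  0.075] zang -12.5 t 6.38
```

```bash
python3 -m crank '[{"linear":[-0.259,0,0.012],"dr":[0,-34,0],"hand":-1},{"linear":[-0.259,0,0.012],"dr":[0,-34,0],"hand":-1},{"linear":[-0.259,0,0.012],"dr":[0,-34,0],"hand":-1},{"linear":[-0.259,0,0.012],"dr":[0,-34,0],"hand":-1},{"linear":[-0.259,0,0.012],"dr":[0,-34,0],"hand":-1},{"linear":[-0.259,0,0.012],"dr":[0,-34,0],"hand":-1},{"linear":[-0.259,0.01,0.012],"dr":[0,-34,0],"hand":-1},{"linear":[-0.259,0.04,0.012],"dr":[0,-34,0],"hand":-1},{"linear":[-0.259,0.064,0.012],"dr":[0,-34,0],"hand":-1},{"linear":[-0.259,0.064,0.012],"dr":[0,-34,0],"hand":-1}]'
python3 -c "
from h import *
where(); go(.486,.228,.010)"
```

```text
t: 7.22
eef_pos: [0.486, 0.2259, 0.004]
tool_rot: [-0.582, 0.586, -0.4, 0.397]
contact_force: [-0.5, -0.8, -0.5]
gripper_width: 0.0
linear [-0.002 -0.002 -0.002] from [0.488 0.227 0.008] zang 21.4 t 7.32
```

```bash
python3 -m crank '[{"linear":[0.01,0,0],"dr":[0,0,0],"hand":-1},{"linear":[0.018,0,0],"dr":[0,0,0],"hand":-1},{"linear":[0.026,0,0],"dr":[0,0,0],"hand":-1},{"linear":[0.034,0,0],"dr":[0,0,0],"hand":-1},{"linear":[0.042,0,0],"dr":[0,0,0],"hand":-1},{"linear":[0.05,0,0],"dr":[0,0,0],"hand":-1},{"linear":[0.058,0,0],"dr":[0,0,0],"hand":-1},{"linear":[0.066,0,0],"dr":[0,0,0],"hand":-1},{"linear":[0.07,0,0],"dr":[0,0,0],"hand":-1},{"linear":[0.07,0,0],"dr":[0,0,0],"hand":-1}]'
python3 - <<'E'
from h import *
im=where(); go(.486,.228,.010)
s=bot.read_camera("scene")
c=np.vstack([cv2.resize(im[115:245,195:405],(630,390)), ])
c2=cv2.resize(s[150:350,160:440],(630,450))
cv2.imwrite("pics/p4.png",cv2.resize(np.hstack([cv2.resize(c,(400,250)),cv2.resize(c2,(400,250))]),(800,250)))
E
```

```text
t: 8.15
eef_pos: [0.5145, 0.1605, 0.0081]
tool_rot: [-0.583, 0.584, -0.399, 0.399]
contact_force: [0.1, 0.6, -0.2]
gripper_width: 0.001
score 0.96 c [ 0.576 -0.004] size [ 44. 231.] yaw 20.8 bay c [-0.012  0.009] th 24.7 a [0.526 0.126] b [ 0.626 -0.135] | bay a [-0.07   0.136] b [ 0.047 -0.118]
linear [-0.072 -0.002 -0.002] from [0.514 0.162 0.008] zang 21.4 t 8.25
```

View pics/p4.png

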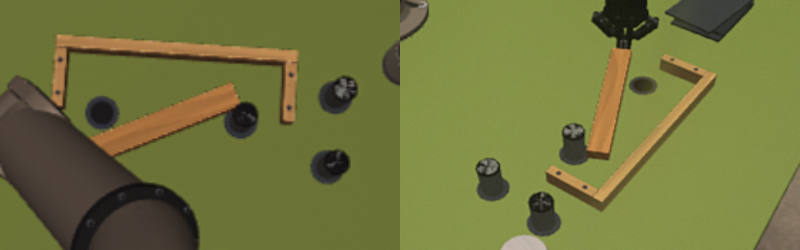

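The batten goes in straight. In the top view its b end is at (235,92), just behind the post at (240,118), and the scene view shows it between post and cheek. I'll push further.

```bash
python3 -m crank '[{"linear":[0.008,0,0],"dr":[0,0,0],"hand":-1},{"linear":[0.016,0,0],"dr":[0,0,0],"hand":-1},{"linear":[0.024,0,0],"dr":[0,0,0],"hand":-1},{"linear":[0.032,0,0],"dr":[0,0,0],"hand":-1},{"linear":[0.04,0,0],"dr":[0,0,0],"hand":-1},{"linear":[0.048,0,0],"dr":[0,0,0],"hand":-1},{"linear":[0.048,0,0],"dr":[0,0,0],"hand":-1},{"linear":[0.02,0,0],"dr":[0,0,0],"hand":-1},{"linear":[0.01,0,0],"dr":[0,0,0],"hand":-1},{"linear":[0.01,0,-0.04],"dr":[0,0,0],"hand":-1}]'
python3 - <<'E'
from h import *
im=where(); go(.486,.228,.010)
E
```

```text
t: 9.13
eef_pos: [0.4864, 0.1455, 0.0098]
tool_rot: [0.589, -0.581, 0.396, -0.398]
contact_force: [1.6, 1.6, 1.0]
gripper_width: -0.001
score 0.65 c [ 0.585 -0.026] size [ 47. 281.] yaw 21.7 bay c [-0.001 -0.013] th 25.6 a [0.534 0.104] b [ 0.637 -0.157] | bay a [-0.061  0.114] b [ 0.06  -0.139]
linear [-0.081 -0.004  0.046] from [0.473 0.136 0.007] zang 21.6 t 9.23
```

Centre in bay frame is (−1, −13) mm, at 25.6°. End b is behind the post at (60, −139) mm. Now I'll swing end_a in.

```bash
python3 -m crank '[{"linear":[0.035,0,-0.002],"dr":[0,0,0],"hand":-1},{"linear":[0.067,0,0.003],"dr":[0,0,0],"hand":-1},{"linear":[0.071,0,0.012],"dr":[0,2,0],"hand":-1},{"linear":[0.076,0,0.021],"dr":[0,4,0],"hand":-1},{"linear":[0.08,0,0.03],"dr":[0,6,0],"hand":-1},{"linear":[0.084,0,0.039],"dr":[0,8,0],"hand":-1},{"linear":[0.089,0,0.048],"dr":[0,10,0],"hand":-1},{"linear":[0.093,0,0.057],"dr":[0,13,0],"hand":-1},{"linear":[0.097,0,0.066],"dr":[0,16,0],"hand":-1},{"linear":[0.097,0,0.066],"dr":[0,16,0],"hand":-1}]'
python3 - <<'E'
from h import *
im=where(); go(*b2w([0.01,.09]),.010)
c=cv2.resize(im[115:245,195:405],(630,390));cv2.imwrite("pics/p5.png",c)
E
```

```text
t: 10.07
eef_pos: [0.5798, 0.0731, 0.0086]
tool_rot: [0.523, -0.522, 0.476, -0.477]
contact_force: [-0.1, 0.1, -0.8]
gripper_width: 0.001
score 0.71 c [ 0.621 -0.09 ] size [ 43. 167.] yaw 1.9 bay c [ 0.039 -0.073] th 5.8 a [0.617 0.05 ] b [ 0.626 -0.23 ] | bay a [0.025 0.066] b [ 0.053 -0.212]
linear [ 0.    -0.002  0.026] from [0.577 0.073 0.008] zang 5.5 t 10.17
```

View pics/p5.png

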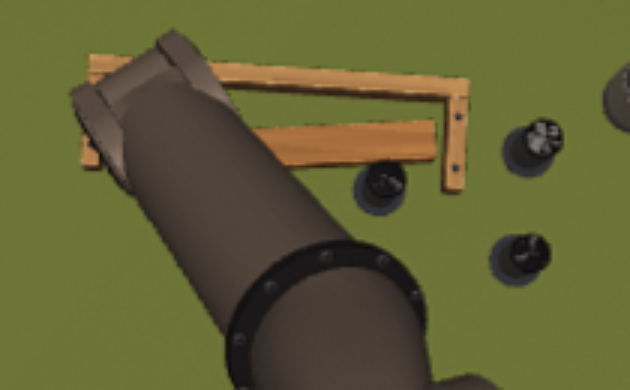

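In the picture the batten lies behind the post, with its b end at (435,140), well inside the cheek, at θ ≈ 6°. I'll push the a end a little more, then push at the centre.

```bash
python3 -m crank '[{"linear":[0.001,0,0.008],"dr":[0,4,0],"hand":-1},{"linear":[0.003,0,0.016],"dr":[0,8,0],"hand":-1},{"linear":[0.003,0,0.02],"dr":[0,9.4,0],"hand":-1},{"linear":[0.003,0,0.02],"dr":[0,9.4,0],"hand":-1},{"linear":[0.003,0,0.005],"dr":[0,9.4,0],"hand":-1},{"linear":[0.04,0,-0.01],"dr":[0,9.4,0],"hand":-1},{"linear":[0.08,0,-0.015],"dr":[0,9.4,0],"hand":-1},{"linear":[0.1,0,-0.018],"dr":[0,9.4,0],"hand":-1},{"linear":[0.1,0,-0.018],"dr":[0,9.4,0],"hand":-1}]'
python3 - <<'E'
from h import *
im=where(); go(*b2w([0.01,-.02]),.010); print(w2b(pose()[0][:2]))
E
```

```text
t: 10.92
eef_pos: [0.5671, -0.0364, 0.0079]
tool_rot: [-0.479, 0.482, -0.518, 0.519]
contact_force: [0.4, 0.1, 0.0]
gripper_width: 0.0
score 0.95 c [ 0.627 -0.037] size [278.  41.] yaw -1.6 bay c [ 0.041 -0.02 ] th 2.3 a [0.631 0.103] b [ 0.623 -0.177] | bay a [0.036 0.12 ] b [ 0.047 -0.16 ]
linear [ 0.003 -0.002  0.028] from [ 0.568 -0.03   0.008] zang -4.0 t 11.02
[-0.01774078 -0.01740325]
```

```bash
python3 -m crank '[{"linear":[0,0,0.01],"dr":[0,0,0],"hand":-1},{"linear":[0,0,0.02],"dr":[0,0,0],"hand":-1},{"linear":[0,0,0.026],"dr":[0,0,0],"hand":-1},{"linear":[0,0,0.032],"dr":[0,0,0],"hand":-1},{"linear":[0,0,0.038],"dr":[0,0,0],"hand":-1},{"linear":[0,0,0.044],"dr":[0,0,0],"hand":-1},{"linear":[0,0,0.048],"dr":[0,0,0],"hand":-1},{"linear":[0,0,0.05],"dr":[0,0,0],"hand":-1},{"linear":[0,0,0.05],"dr":[0,0,0],"hand":-1}]'
python3 - <<'E'
from h import *
im=where(); go(*b2w([0.01,-.02]),.010); print(w2b(pose()[0][:2]),bot.get_obs()["contact_force"])
E
```

```text
t: 11.77
eef_pos: [0.6192, -0.0328, 0.0082]
tool_rot: [-0.482, 0.482, -0.517, 0.517]
contact_force: [0.5, 0.8, 0.4]
gripper_width: 0.001
score 0.76 c [ 0.656 -0.04 ] size [278.  45.] yaw -1.8 bay c [ 0.07  -0.022] th 2.1 a [0.66 0.1 ] b [ 0.651 -0.18 ] | bay a [0.065 0.118] b [ 0.076 -0.161]
linear [ 0.003 -0.002 -0.023] from [ 0.619 -0.033  0.008] zang -4.0 t 11.87
[ 0.03280969 -0.01669081] [-1.09036514 -0.59383055 -0.3359795 ]
```

Nearly at the fence with 2° left, so I'll press the a side home next, then the centre.

```bash
python3 -m crank '[{"linear":[0,0,-0.01],"dr":[0,0,0],"hand":-1},{"linear":[-0.04,0,-0.014],"dr":[0,0,0],"hand":-1},{"linear":[-0.08,0,-0.014],"dr":[0,0,0],"hand":-1},{"linear":[-0.11,0,-0.012],"dr":[0,0,0],"hand":-1},{"linear":[-0.11,0,-0.004],"dr":[0,0,0],"hand":-1},{"linear":[-0.11,0,0.0],"dr":[0,0,0],"hand":-1},{"linear":[-0.11,0,0.003],"dr":[0,0,0],"hand":-1},{"linear":[-0.11,0,0.006],"dr":[0,0,0],"hand":-1},{"linear":[-0.11,0,0.007],"dr":[0,0,0],"hand":-1},{"linear":[-0.11,0,0.007],"dr":[0,0,0],"hand":-1}]'
python3 - <<'E'
from h import *
im=where(); print(w2b(pose()[0][:2]),bot.get_obs()["contact_force"])
E
```

```text
t: 12.7
eef_pos: [0.631, 0.0743, 0.0077]
tool_rot: [0.48, -0.483, 0.518, -0.517]
contact_force: [-4.9, 0.7, 4.0]
gripper_width: -0.0
score 0.69 c [ 0.651 -0.098] size [159.  42.] yaw -5.9 bay c [ 0.07  -0.079] th -2.1 a [0.665 0.041] b [ 0.636 -0.237] | bay a [0.075 0.06 ] b [ 0.065 -0.219]
[0.0378211  0.09106528] [-5.32396353  0.3739174   2.54378311]
```

```bash
python3 -m crank '[{"linear":[0,0,-0.015],"dr":[0,0,0],"hand":-1},{"linear":[0.04,0,-0.02],"dr":[0,0,0],"hand":-1},{"linear":[0.08,0,-0.02],"dr":[0,0,0],"hand":-1},{"linear":[0.12,0,-0.02],"dr":[0,0,0],"hand":-1},{"linear":[0.145,0,-0.018],"dr":[0,0,0],"hand":-1},{"linear":[0.145,0,-0.01],"dr":[0,0,0],"hand":-1},{"linear":[0.145,0,-0.005],"dr":[0,0,0],"hand":-1},{"linear":[0.145,0,-0.001],"dr":[0,0,0],"hand":-1},{"linear":[0.145,0,0.001],"dr":[0,0,0],"hand":-1},{"linear":[0.145,0,0.002],"dr":[0,0,0],"hand":-1}]'
python3 -m crank '[{"linear":[0,0,0],"dr":[0,0,0],"hand":-1},{"linear":[0,0,-0.015],"dr":[0,0,0],"hand":-1},{"linear":[0,0,-0.03],"dr":[0,0,0],"hand":-1},{"linear":[-0.03,-0.04,-0.045],"dr":[0,0,0],"hand":-1},{"linear":[-0.04,-0.08,-0.085],"dr":[0,0,0],"hand":-1},{"linear":[-0.04,-0.12,-0.125],"dr":[0,0,0],"hand":-1},{"linear":[-0.04,-0.16,-0.165],"dr":[0,0,0],"hand":-1},{"linear":[-0.04,-0.18,-0.19],"dr":[0,0,0],"hand":-1}]'
python3 - <<'E'
from h import *
im=where(); go(0,0,0)
s=bot.read_camera("scene")
cv2.imwrite("pics/p6.png",np.hstack([cv2.resize(im[115:245,200:380],(400,289),interpolation=cv2.INTER_CUBIC),cv2.resize(s[170:340,210:440],(400,289),interpolation=cv2.INTER_CUBIC)]))
E
```

```text
t: 13.63
eef_pos: [0.6213, -0.0684, 0.0073]
tool_rot: [0.48, -0.485, 0.519, -0.515]
contact_force: [-10.6, -1.8, 6.7]
gripper_width: -0.004
t: 14.3
eef_pos: [0.4696, -0.016, 0.1594]
tool_rot: [0.483, -0.483, 0.516, -0.516]
contact_force: [0.3, -0.3, 0.5]
gripper_width: -0.001
score 0.78 c [ 0.655 -0.041] size [279.  43.] yaw -3.9 bay c [ 0.069 -0.022] th -0.1 a [0.664 0.099] b [ 0.645 -0.181] | bay a [0.07  0.118] b [ 0.069 -0.162]
linear [ 0.014  0.16  -0.47 ] from [ 0.469 -0.016  0.162] zang -3.8 t 14.4
```

View pics/p6.png

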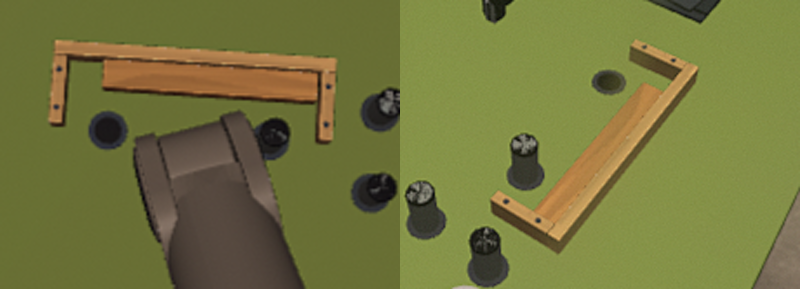

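Both views show the batten flat along the back fence, θ −0.1°, its b end next to the right cheek (320,92 in the top half). I'll check the bystanders and hand in.

```bash
python3 - <<'E'
from h import *
bot.read_camera("scene")
for t in["mug","hammer","slates","can"]:
    for d in bot.place_of("scene",t)[:1]: print(t,np.round(px2w("scene",d["xy"]),3))
print(bot.get_obs()["contact_force"],bot.hand_in())
E
```

```text
mug [0.36  0.477 0.   ]
hammer [ 0.407 -0.457  0.   ]
slates [0.615 0.382 0.   ]
can [ 0.669 -0.371  0.   ]
the job is handed in; nothing more can be done
[-0.24028446 -0.20345695 -0.42263817] None
```

The batten is stowed flat along the bay's back fence, and the job was handed in at about 14.5 s of the 72 s allowed.

I pushed it only with the shut fingertips, along the bench:
1. I slid it about 95 mm to the left.
2. I turned its −y end (end_b) in past the post and pushed that end in behind the post.
3. I swung the other end round and pressed the batten against the fence.

- **Batten:** the final fit put its centre at (69, −22) mm in the bay frame. Lying flat against the fence would be about 71 mm, so this agrees within the calibration error. It is 0.1° off parallel to the fence and about 3 mm from the cheek on the post side.
- **Forces:** the highest wrist force I read was about 13 N, at the end of the last press; I read it only at the end of each move. The arm is well clear and touching nothing.
- **Mug, hammer, slates and can:** the last detection puts them within 3 to 13 mm of where they started. The largest difference is the mug's, at 13 mm. The arm never went near it, so I take that as detector noise, but I did not check it further.
- **Look-alike posts:** the two outside the bay were not used or touched.

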